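# Stand the order book on its rest for the customers

## Robot

A 7-joint arm with a two-finger parallel gripper is mounted at the origin on a cart in front of the work surface, level with it; the furniture and walls round the work are solid. World frame = base frame: x ahead of the robot, y to its left, z up, the work surface at z = 0. Lengths are in m, angles in rad, forces in N, time in s.
With the tool pointing down it reaches from about 0.425 to 0.925 m from the base axis. Payload 6.8 kg.
Tool frame: the origin (TCP) lies on the centre line of the jaws, within the pads' length; the fingertips stand 25 mm ahead of it and the grasp point (between the pads) lies 6 mm ahead of it; z points along the fingers, y is the line along which they close (so a half turn about z gives the same grasp; the last joint's range is limited). The gripper opens to 85 mm and grips with 20 to 120 N. Pads are 22 mm wide; open, the fingers measure 114 mm over their backs; the gripper's body (76 mm by 85 mm) begins 54 mm behind the grasp point. The pads swing forward as they close: fully open they stand 13 mm farther back than shut.
Start: joints at [1.094, 0.477, 0.022, 1.555, -0.011, 1.109, -0.083], TCP at [0.243, -0.63, 0.256] pointing down, gripper open.
Joint ranges: [-2.96, 2.96], [-0.34, 2.1], [-1.41, 1.46], [0.24, 2.44], [-1.37, 4.51], [0.17, 1.92], [-2.96, 2.96]. Speed limits (rad/s): [2.39, 2.39, 3.14, 3.14, 3.14, 3.14, 3.14].

## Interface

Orientations are given as a rotation vector (axis times angle).
In Python, from bench import telemetry, grab_frame, job gives the robot as it stands.
- The arm moves only by the tool apply_moves, never from a script. Its argument "rows" is a list of rows, each a list of 2 entries, a list of its own where there are three numbers: the shift along the tool's x, y, z each as a share of 250 mm, from -1 to 1, then the turn, a rotation vector about the tool's x, y, z each as a share of pi rad, from -1 to 1. A call has 1 to 10 rows; each row is the pose to reach, as a shift and turn from the pose commanded when the call began, along the tool's axes at that moment, turning the shorter way round; what a row does not reach only later rows make up. A row lasts 1/8 s, in which the tool goes at most 62.5 mm and 10.7 degrees, less where a joint would pass 70% of its speed; a pose out of reach is approached as far as the arm can. A call with a number of a shift or a turn outside -1 to 1 is refused whole. A call with a gripper value outside its range is refused whole. "jaw" is the gripper's target within -1 to 1 (fully open at 1, half-way at 0, shut at -1), set as the call begins (left out, the last holds). The fingers move at their own pace and stop on an object; "newtons" is the grip in N (left out, the last holds). Time passes only in rows, so rows that repeat a pose let the fingers close. It gives the time, the measured TCP pose, the force, the opening and the grip force at its end, in the units of the state.
- telemetry.get_obs(): the state, without advancing time (a new reading comes with each control period).
- grab_frame(name): name is "scene" or "top" or "wrist"; returns a dict with "frame" (400x640x3 uint8, red, green, blue), "vertical_fov" (degrees; the focal length in pixels is half the picture's height over the tangent of half this angle, whatever the lens; pixels are square), "cx", "cy" (the principal point, pixels), "k1" (the pictures are not rectified: a ray, as slopes to the right and down, at radius r is drawn at 1 + k1 r^2 times it, then the intrinsics apply), "origin" and "attitude" of the camera in the world. Camera axes: x right, y up, looking along -z (the intrinsics and any distortion apply to the point x, -y, -z); pixel columns grow to the right and rows downward; lengths in m; the calibration is good to about 2 mm. A picture is of the moment at which its call begins. There is no depth.
- job.hand_in(): hands the job in; it is judged then, once.
The state is a dict: "clock": time; "joints": joint angles; "qvel": joint speeds; "tau": joint torques, N m; "tcp_pos": TCP position; "orientation": TCP orientation; "contact_force": force on the tool from outside, world axes, zero at the start; "moment": the same for the moment, N m; "grip_width": finger opening in m; "gripper_force": force on a finger pad.
Only numpy, scipy, OpenCV 4.12 (cv2) and the standard library are available. Lean on these libraries where they do the work, as an engineer would, in place of code of your own. Each camera call takes 0.05 s, during which the arm holds its last target. There are 200 camera calls.

## Task

The blue order book lies flat on the wooden riser, too wide to grip: slide it toward the riser's inner edge, the one facing the wooden cheese cutter in the middle of the counter, until it clearly sticks out while still lying flat, pinch the overhanging edge and pick it up. Then set it down, still held, with its opposite edge as the foot in the channel of the brown wooden book rest, between lip and back panel, about centred and square to it, and let go so that it stays leaning on the back panel with its cover to the customers. Do not disturb the jam jar, pepper mill or tape roll.

Things in the scene. Friction and masses are not known exactly. Their poses are not given: they have to be found in the camera images.
- riser: fixed light-wood riser. Origin under its centre on the counter, x from the inner to the outer edge (inner: facing the cheese cutter; so x points to the robot's right), y across, z up. Board 220 (x) by 270 (y) by 16 mm, flat top at z = 110 mm; inner edge at x = -110 mm, open below: side cheeks (x -50 to 100 mm, at y = +-118 mm), stretcher at x = 85 mm.
- riser_inner_edge (a point): middle of the riser board's upper inner edge; axes as the riser's
- book_mid (a point): centre (half-way up) of the blue order book: rigid, 208 mm long (x), 146 wide (y), 11 thick (z; drawn covers up to 14), 0.16 to 0.30 kg. y runs from inner to outer long edge, z out of the cover. Starts flat on the riser, cover up, wholly on the board, within 0.12 rad of square to it. It slides under a fingertip pressed on it; friction varies.
- book_inner_edge (a point): middle of the book's inner long edge, half-way up its thickness; 73 mm from book_mid against y; it is to overhang
- book_outer_edge (a point): middle of the book's outer long edge, half-way up its thickness; 73 mm from book_mid along y; it becomes the foot
- book_rest: fixed brown wooden rest. Origin under its base, x toward the customers (away from the robot), y across, z up. Base x -87 to 38, 180 wide, 42 mm thick. Back panel 170 wide, 95 long, 8 thick: its face rises from x = -12 mm at the base top, leaning 22 degrees toward the robot, to x = -48, z = 130. Lip from x = 22 to 32 mm, top at z = 61. Between them the 34 mm channel for the book's foot.
- rest_channel (a point): middle of the channel's floor in the book rest (x = 5, z = 42 mm in its frame), same axes
- fig_jam: glass jar of red jam with a white lid, 72 mm across, 102 mm tall; loose bystander, origin under its centre
- pepper_mill: turned wooden pepper mill, 58 mm across, 150 mm tall; loose bystander, origin under its centre
- tape_roll: roll of tape lying flat, 104 mm across, 25 mm tall; loose bystander, origin under its centre

How it is judged:
On the way, in this order (a step that is already met when the one before it is completed fails the run):
1. the book sticks out at least 25 mm over the riser's inner edge while lying flat on it (x of book_inner_edge in the frame of riser below -0.135 m and angle between book_mid's own z axis and vertical below 0.1 rad and contact force between order_book and riser above 0.3 N), for 0.1 s.
2. the book is held by the fingers clear of the riser (contact force between order_book and riser below 0.05 N and contact force between the fingers and order_book above 1 N and height (world z) of book_mid above 0.14 m), for 0.2 s.
3. its outer edge is set down in the channel of the rest while still held (x of book_outer_edge in the frame of book_rest between -0.02 and 0.026 m and z of book_outer_edge in the frame of book_rest below 0.058 m and contact force between order_book and book_rest above 0.3 N and contact force between the fingers and order_book above 0.5 N), for 0.1 s.
At the end, for the whole second after the job is handed in: The book rests, released, in the book rest: outer edge in the channel (within 16 mm of its floor), leaning on the panel with its cover to the customers (cover normal 49 to 80 degrees from vertical), long edges within 17 degrees and its middle within 60 mm of the rest's own (x of book_outer_edge in the frame of book_rest between -0.02 and 0.026 m and z of book_outer_edge in the frame of book_rest below 0.058 m and angle between book_mid's own z axis and vertical between 0.85 and 1.4 rad and angle between the x axis of book_mid and the y axis of book_rest, either way round below 0.3 rad and y of book_mid in the frame of book_rest between -0.06 and 0.06 m and x of book_mid in the frame of book_rest below 0 m and contact force between order_book and book_rest above 0.3 N and linear speed of order_book below 0.02 m/s and angular speed of order_book below 0.1 rad/s); the robot touches nothing.
It fails at once if fig jam shifted more than 30 mm (distance of fig_jam from where it was at the start of the episode above 0.03 m).
It fails at once if pepper mill shifted more than 30 mm (distance of pepper_mill from where it was at the start of the episode above 0.03 m).
It fails at once if tape roll shifted more than 30 mm (distance of tape_roll from where it was at the start of the episode above 0.03 m).
It also fails if it takes over 72 s, if anything falls off the work surface, if the arm or the gripper's body presses on something with over 40 N, if the wrist force passes 120 N, or if a joint passes its speed limit or range.

## Working session

There is one attempt and no reset: what is moved stays moved. The work goes in short steps, Python scripts to look and compute and a tool call to move; the robot and the scene stay as the last step left them, time stands still between calls to the robot, and variables do not carry over. Pictures are saved under pics/ and viewed, at most 10 in all, crops included, and the job is handed in when it is done.

Besides the shell and the picture viewer there is one more tool, called after "Emit:" as a command line: name --argument value ..., lists and objects as JSON in quotes. apply_moves: Moves the arm, as the interface text tells. Its arguments: {"type":"object","properties":{"rows":{"type":"array"},"jaw":{"type":"number"},"newtons":{"type":"number"}},"required":["rows"]}

```bash
ls; mkdir -p pics
cat > h.py <<'E'
import numpy as np, cv2
from scipy.spatial.transform import Rotation as R
from bench import telemetry, grab_frame, job
def att(f):
    a=np.array(f["attitude"],float)
    return a if a.shape==(3,3) else R.from_rotvec(a).as_matrix()
def ray(f,u,v):
    h=f["frame"].shape[0]; F=h/2/np.tan(np.radians(f["vertical_fov"])/2)
    d=np.array([(u-f["cx"])/F,(v-f["cy"])/F]); s=d.copy()
    for _ in range(20): s=d/(1+f["k1"]*(s@s))
    return np.array(f["origin"]),att(f)@np.array([s[0],-s[1],-1])
def plane(f,u,v,z):
    o,d=ray(f,u,v); return o+d*(z-o[2])/d[2]
def proj(f,p):
    h=f["frame"].shape[0]; F=h/2/np.tan(np.radians(f["vertical_fov"])/2)
    q=att(f).T@(np.array(p)-np.array(f["origin"])); s=np.array([q[0],-q[1]])/-q[2]
    s=s*(1+f["k1"]*(s@s)); return s*F+[f["cx"],f["cy"]]
def tri(f1,p1,f2,p2):
    o1,d1=ray(f1,*p1);o2,d2=ray(f2,*p2)
    t=np.linalg.lstsq(np.c_[d1,-d2],o2-o1,rcond=None)[0]
    a=o1+d1*t[0];b=o2+d2*t[1]; return (a+b)/2,np.linalg.norm(a-b)
def save(f,n): cv2.imwrite(f"pics/{n}.png",f["frame"][:,:,::-1])
E
python3 - <<'E'
from h import *
import pickle
for n in("scene","top","wrist"):
    f=grab_frame(n); save(f,n+"0"); pickle.dump(f,open(n+"0.pkl","wb"))
    print(n,{k:v for k,v in f.items() if k!="frame"})
print(telemetry.get_obs())
E
```

```text
pics
scene {'vertical_fov': 50.57959099665229, 'cx': 315.1676760670828, 'cy': 192.49194078529288, 'k1': -0.10388892802962157, 'origin': array([0.01970688, 0.68005854, 1.06561192]), 'attitude': array([ 0.31532021, -0.90867467, -2.37659137])}
top {'vertical_fov': 47.448465820023905, 'cx': 313.8210611977849, 'cy': 195.83596591527754, 'k1': -0.11696944873917464, 'origin': array([ 0.38479278, -0.03154693,  1.20240897]), 'attitude': array([ 0.11144714, -0.09518646, -1.59076291])}
wrist {'vertical_fov': 58.99203302905224, 'cx': 313.74821994735754, 'cy': 198.86234176520443, 'k1': -0.04050123929179918, 'origin': array([ 0.31812248, -0.60004076,  0.3733781 ]), 'attitude': array([-0.28079767,  0.19502844, -1.19084071])}
{'clock': 0.15, 'joints': array([ 1.09392013,  0.47765435,  0.02235717,  1.55622573, -0.01146878,
        1.10930784, -0.08312479]), 'qvel': array([-0.00041422, -0.00204465,  0.00218569, -0.00325528,  0.00130232,
       -0.00025637, -0.00133716]), 'tau': array([ 3.43171989e-03, -5.96919894e+01,  1.61048267e+00, -2.81490523e+01,
        1.26778669e-02,  6.56765944e-03, -4.92158676e-06]), 'tcp_pos': array([ 0.24314768, -0.62922635,  0.25551908]), 'orientation': array([-3.08695225e+00, -5.75733028e-01,  6.32045707e-04]), 'contact_force': array([-1.59152709,  0.03325827, -0.37360579]), 'moment': array([ 0.01223513, -0.01646219,  0.03046934]), 'gripper_force': 0.0, 'grip_width': 0.08556739521991837}
```

View pics/scene0.png

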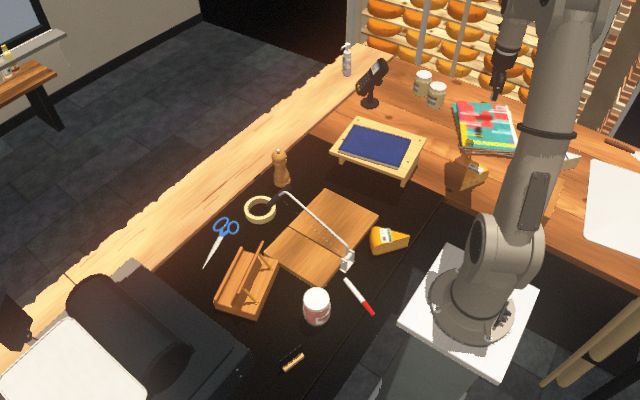

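View pics/top0.png

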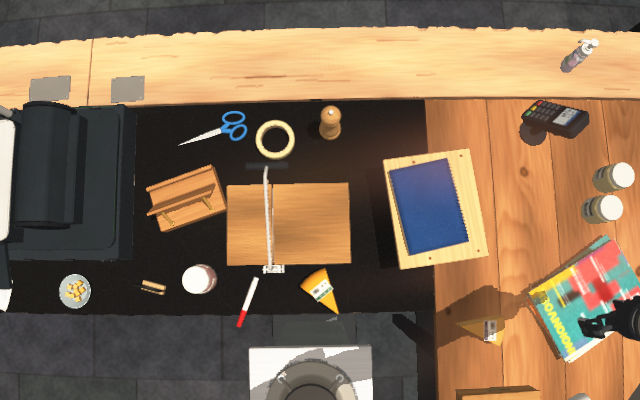

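Both views show the blue book on the light riser (top: 385–488, 150–270), with the rest at (187,198), the cutter at (288,224), the jar at (199,279), the mill at (330,122) and the tape at (275,140). Next I'll measure corners.

```bash
cat > m.py <<'E'
from h import *
import pickle
T=pickle.load(open("top0.pkl","rb"));S=pickle.load(open("scene0.pkl","rb"))
def book(f):
    hsv=cv2.cvtColor(f["frame"],cv2.COLOR_RGB2HSV)
    m=cv2.inRange(hsv,(108,90,30),(128,255,255))
    cs,_=cv2.findContours(m,0,2); c=max(cs,key=cv2.contourArea)
    p=cv2.approxPolyDP(cv2.convexHull(c),6,True)[:,0]
    return p,cv2.minAreaRect(c)
for n,f in(("T",T),("S",S)):
    p,r=book(f); print(n,p.tolist(),r)
    for q in p: print(plane(f,*q,0.1225).round(4))
E
python3 m.py
python3 - <<'E'
import cv2
a=cv2.imread("pics/top0.png")[140:280,130:500]; b=cv2.imread("pics/scene0.png")[110:330,200:440]
cv2.imwrite("pics/c1.png",cv2.resize(a,None,fx=2.16,fy=2.16,interpolation=2))
cv2.imwrite("pics/c2.png",cv2.resize(b,None,fx=2.6,fy=2.6,interpolation=2))
E
```

```text
T [[393, 174], [449, 185], [468, 240], [410, 254]] ((428.82354736328125, 206.79412841796875), (83.91732788085938, 59.90629959106445), 75.96376037597656)
[ 0.5761 -0.2141  0.1225]
[ 0.5462 -0.3494  0.1225]
[ 0.4124 -0.3879  0.1225]
[ 0.3834 -0.2463  0.1225]
S [[341, 147], [356, 126], [408, 140], [398, 166]] ((374.6697998046875, 144.90567016601562), (63.597938537597656, 28.570993423461914), 15.945395469665527)
[ 0.5819 -0.2175  0.1225]
[ 0.5997 -0.3398  0.1225]
[ 0.4155 -0.3781  0.1225]
[ 0.3832 -0.2465  0.1225]
```

View pics/c1.png

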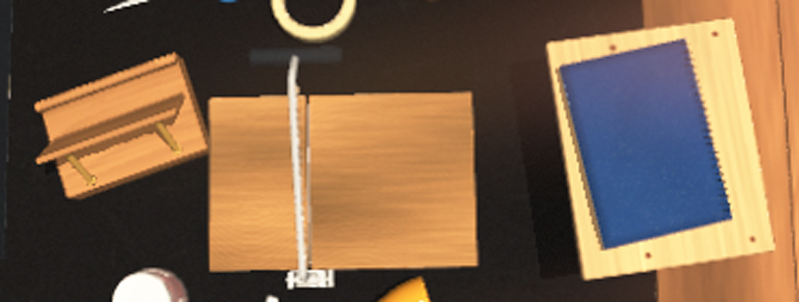

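View pics/c2.png

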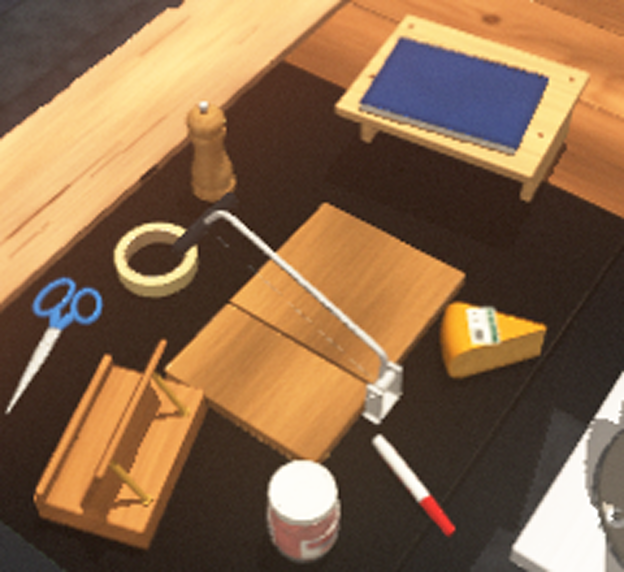

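```bash
cat > m2.py <<'E'
from h import *
import pickle
T=pickle.load(open("top0.pkl","rb"));S=pickle.load(open("scene0.pkl","rb"))
t=lambda a:(a[0]/2.162+130,a[1]/2.16+140); s=lambda a:(a[0]/2.6+200,a[1]/2.6+110)
P={"book_in_far":((558,68),(360,104)),"book_out_far":((685,40),(400,40)),"book_out_near":((731,218),(549,74)),"book_in_near":((606,248),(518,148)),
"ris_in_far":((546,43),(336,108)),"ris_out_far":((735,18),(410,16)),"ris_out_near":((775,248),(590,75)),"ris_in_near":((583,280),(527,180)),
"panel_R":((183,97),(163,342)),"panel_L":((36,160),(100,475)),"lip_R":((178,55),(110,357)),"lip_L":((36,105),(38,495)),"base_nearR":((210,152),(207,393)),"base_nearL":((75,198),(148,530)),
"cutter_handle":((294,60),(222,212)),"cut_hinge":((300,268),(383,370)),"cutboard":((472,93),(326,204))}
for k,(a,b) in P.items():
    p,e=tri(T,t(a),S,s(b)); print(k,p.round(4),"gap",round(e,4))
Z={"book":.1235,"ris":.110,"panel":.130,"lip":.061,"base":.042}
for k,(a,b) in P.items():
    z=Z.get(k.split("_")[0])
    if z: print(k,plane(T,*t(a),z).round(4)[:2],plane(S,*s(b),z).round(4)[:2])
for k,px,z in(("jar",(199,279),.1),("mill",(330,116),.13),("tape",(275,140),.02)): print(k,plane(T,*px,z).round(3))
E
python3 m2.py
```

```text
book_in_far [ 0.5828 -0.2032  0.1192] gap 0.0007
book_out_far [ 0.6146 -0.3514  0.1106] gap 0.0012
book_out_near [ 0.4095 -0.3873  0.1259] gap 0.0013
book_in_near [ 0.3804 -0.2483  0.1186] gap 0.0023
ris_in_far [ 0.6143 -0.1937  0.1032] gap 0.0024
ris_out_far [ 0.6403 -0.4163  0.0997] gap 0.0024
ris_out_near [ 0.3741 -0.4446  0.1017] gap 0.0028
ris_in_near [ 0.3485 -0.2229  0.1024] gap 0.004
panel_R [0.5585 0.2193 0.1044] gap 0.0092
panel_L [0.4907 0.3833 0.1261] gap 0.0025
lip_R [0.6224 0.2411 0.0467] gap 0.0022
lip_L [0.565  0.4144 0.0501] gap 0.0026
base_nearR [0.508  0.2062 0.0308] gap 0.0032
base_nearL [0.4541 0.3708 0.0314] gap 0.0002
cutter_handle [0.5823 0.0831 0.1747] gap 0.0132
cut_hinge [0.361  0.0913 0.0653] gap 0.0126
cutboard [ 0.5726 -0.1129  0.0175] gap 0.0011
book_in_far [ 0.5823 -0.2024] [ 0.5799 -0.1993]
book_out_far [ 0.6114 -0.3479] [ 0.6071 -0.3373]
book_out_near [ 0.4102 -0.3877] [ 0.41   -0.3904]
book_in_near [ 0.3814 -0.2468] [ 0.3776 -0.244 ]
ris_in_far [ 0.6139 -0.1921] [ 0.609  -0.1879]
ris_out_far [ 0.639  -0.4122] [ 0.6326 -0.4051]
ris_out_near [ 0.3754 -0.4408] [ 0.3699 -0.4357]
ris_in_near [ 0.347  -0.2225] [ 0.3476 -0.2147]
panel_R [0.5584 0.2158] [0.5397 0.23  ]
panel_L [0.4914 0.3825] [0.4875 0.3841]
lip_R [0.6205 0.2383] [0.6129 0.2468]
lip_L [0.5644 0.4109] [0.5579 0.4167]
base_nearR [0.5054 0.2031] [0.5042 0.2119]
base_nearL [0.4534 0.3671] [0.4498 0.374 ]
jar [0.334 0.261 0.1  ]
mill [ 0.722 -0.066  0.13 ]
tape [0.694 0.079 0.02 ]
```

```bash
cat > p.py <<'E'
from h import *
def pose():
    o=telemetry.get_obs(); return np.array(o["tcp_pos"]),R.from_rotvec(o["orientation"]),o
def plan(pos,x,z):
    """target TCP pos, tool x hint and z axis -> shift/0.25, turn/pi"""
    p,q,o=pose(); z=np.array(z,float);z/=np.linalg.norm(z); x=np.array(x,float); x-=z*(x@z); x/=np.linalg.norm(x)
    t=R.from_matrix(np.c_[x,np.cross(z,x),z])
    print("shift",(q.inv().apply(np.array(pos)-p)/.25).round(3).tolist(),"turn",((q.inv()*t).as_rotvec()/np.pi).round(4).tolist())
def st():
    p,q,o=pose(); print(o["clock"],p.round(4),"J",o["joints"].round(2)); print(q.as_matrix().round(3).tolist(),o["contact_force"].round(1),o["grip_width"],o["gripper_force"])
E
python3 -c "
from p import *
c,s=np.cos(.2),np.sin(.2)
plan((.499,-.311,.20),(c,s,0),(0,0,-1))
plan((.371,-.47,.22),(c,s,0),(0,0,-1))"
```

```text
shift [1.413, -0.818, 0.223] turn [-0.0005, 0.0001, 0.0537]
shift [0.707, -0.41, 0.143] turn [-0.0005, 0.0001, 0.0537]
```

Emit:
apply_moves --rows '[[[0.7,-0.41,0.14],[0,0,0.054]],[[0.7,-0.41,0.14],[0,0,0.054]],[[0.7,-0.41,0.14],[0,0,0.054]],[[0.7,-0.41,0.14],[0,0,0.054]],[[0.7,-0.41,0.14],[0,0,0.054]]]' --jaw -1 --newtons 40

```text
clock: 0.78
tcp_pos: [0.3704, -0.47, 0.2211]
orientation: [-3.125, -0.316, 0.0]
contact_force: [-0.8, -1.3, 0.3]
grip_width: -0.0004
gripper_force: 0.0
```

```bash
python3 -c "
from p import *
c,s=np.cos(.2),np.sin(.2)
st();plan((.499,-.311,.20),(c,s,0),(0,0,-1))"
```

```text
0.775 [ 0.3704 -0.47    0.2211] J [ 0.8   0.39 -0.    1.78  0.    0.97 -0.57]
[[0.98, 0.2, -0.0], [0.2, -0.98, 0.001], [-0.0, -0.001, -1.0]] [-0.8 -1.3  0.3] -0.00036938641623409014 0.0
shift [0.632, -0.52, 0.084] turn [-0.0002, 0.0001, 0.0006]
```

Emit:
apply_moves --rows '[[[0.63,-0.52,0.08],[0,0,0]],[[0.63,-0.52,0.08],[0,0,0]],[[0.63,-0.52,0.08],[0,0,0]],[[0.63,-0.52,0.08],[0,0,0]],[[0.63,-0.52,0.08],[0,0,0]]]'

```text
clock: 1.4
tcp_pos: [0.4981, -0.3136, 0.2013]
orientation: [3.125, 0.311, -0.001]
contact_force: [-0.4, -1.0, 0.1]
grip_width: -0.0003
gripper_force: 0.0
```

Emit:
apply_moves --rows '[[[0,0,0.1],[0,0,0]],[[0,0,0.16],[0,0,0]],[[0,0,0.18],[0,0,0]],[[0,0,0.19],[0,0,0]]]'

```text
clock: 1.9
tcp_pos: [0.498, -0.3133, 0.1539]
orientation: [3.126, 0.31, 0.0]
contact_force: [0.8, 0.7, 0.2]
grip_width: -0.0
gripper_force: 0.0
```

Emit:
apply_moves --rows '[[[0,0,0.006],[0,0,0]],[[0,0,0.012],[0,0,0]],[[0,0,0.018],[0,0,0]],[[0,0,0.018],[0,0,0]]]'

```text
clock: 2.4
tcp_pos: [0.4983, -0.3123, 0.1493]
orientation: [3.126, 0.313, 0.0]
contact_force: [-0.9, 0.3, 0.3]
grip_width: -0.0001
gripper_force: 0.0
```

Emit:
apply_moves --rows '[[[0,0,0.006],[0,0,0]],[[0,0,0.012],[0,0,0]],[[0,0,0.012],[0,0,0]]]'

```text
clock: 2.78
tcp_pos: [0.4982, -0.3123, 0.1461]
orientation: [-3.126, -0.312, 0.0]
contact_force: [-0.0, -0.4, 0.6]
grip_width: -0.0001
gripper_force: 0.0
```

Emit:
apply_moves --rows '[[[0,0,0.006],[0,0,0]],[[0,0,0.012],[0,0,0]],[[0,0,0.012],[0,0,0]]]'

```text
clock: 3.15
tcp_pos: [0.4984, -0.3124, 0.1456]
orientation: [3.126, 0.312, 0.001]
contact_force: [-6.3, 3.7, 18.5]
grip_width: -0.0003
gripper_force: 9.3
```

Emit:
apply_moves --rows '[[[0.003,-0.04,0],[0,0,0]],[[0.007,-0.08,0],[0,0,0]],[[0.01,-0.12,0],[0,0,0]],[[0.01,-0.12,0],[0,0,0]]]'

```text
clock: 3.65
tcp_pos: [0.4967, -0.284, 0.1456]
orientation: [3.122, 0.311, 0.007]
contact_force: [0.2, -1.6, 11.2]
grip_width: -0.0002
gripper_force: 5.5
```

```bash
python3 -c "
from h import *
f=grab_frame('top')
a=f['frame'][140:280,330:500]
cv2.imwrite('pics/s1.png',cv2.resize(a[:,:,::-1],None,fx=4,fy=4,interpolation=2))"
```

```text
(no output)
```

View pics/s1.png

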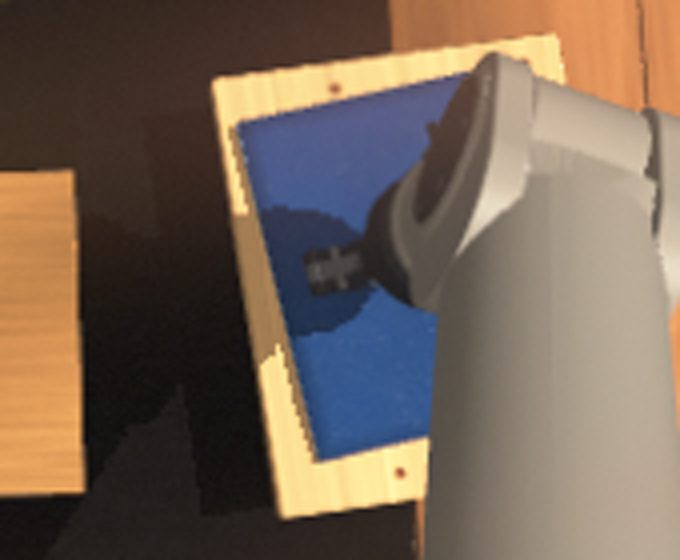

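The book's far inner corner is still at (389.5,171), so the fingertip slipped. I'll go back and press harder.

Emit:
apply_moves --rows '[[[0,0,-0.04],[0,0,0]],[[-0.01,0.17,-0.04],[0,0,0]],[[-0.015,0.17,-0.03],[0,0,0]],[[-0.015,0.17,0],[0,0,0]],[[-0.015,0.17,0.012],[0,0,0]],[[-0.015,0.17,0.018],[0,0,0]],[[-0.015,0.17,0.018],[0,0,0]]]'

```text
clock: 4.58
tcp_pos: [0.4995, -0.3254, 0.1454]
orientation: [3.124, 0.311, 0.002]
contact_force: [-18.5, 5.4, 52.6]
grip_width: -0.0003
gripper_force: 26.6
```

Emit:
apply_moves --rows '[[[0.003,-0.04,0],[0,0,0]],[[0.007,-0.08,0],[0,0,0]],[[0.01,-0.12,0],[0,0,0]],[[0.01,-0.12,0],[0,0,0]]]'

```text
clock: 5.08
tcp_pos: [0.5008, -0.3017, 0.1455]
orientation: [3.113, 0.307, 0.02]
contact_force: [-1.1, -11.7, 29.3]
grip_width: -0.0
gripper_force: 15.1
```

```bash
cat > e.py <<'E'
from h import *
import sys
f=grab_frame('top'); hsv=cv2.cvtColor(f["frame"],cv2.COLOR_RGB2HSV)
m=cv2.inRange(hsv,(105,90,30),(130,255,255)); m[:,:360]=0 if 0 else m[:,:360]
# leftmost blue pixel per row -> inner edge line
P=[]
for v in list(range(176,188))+list(range(228,246)):
    u=np.flatnonzero(m[v,340:480])
    if len(u): P.append(plane(f,340+u[0]-.5,v,.122)[:2])
P=np.array(P); a,b=np.polyfit(P[:,0],P[:,1],1)
r=P[:,1]-a*P[:,0]-b; k=abs(r)<.004; a,b=np.polyfit(P[k,0],P[k,1],1)
print("inner edge y at x=.48:",a*.48+b,"yaw",np.arctan(a),"n",k.sum(),len(P),"std",r[k].std())
save(f,sys.argv[1])
E
python3 e.py s2
```

```text
inner edge y at x=.48: -0.202947134701421 yaw 0.1944619708850389 n 30 30 std 0.0009447007013714288
```

Emit:
apply_moves --rows '[[[0,0,0.006],[0,0,0]],[[0.003,-0.04,0.006],[0,0,0]],[[0.007,-0.08,0.006],[0,0,0]],[[0.011,-0.12,0.006],[0,0,0]],[[0.014,-0.16,0.006],[0,0,0]],[[0.014,-0.16,0.006],[0,0,0]]]'

```text
clock: 5.88
tcp_pos: [0.4986, -0.2634, 0.1454]
orientation: [3.11, 0.306, 0.028]
contact_force: [0.3, -16.4, 36.9]
grip_width: -0.0
gripper_force: 18.4
```

```bash
python3 e.py s3; python3 -c "
from p import *
st()"
```

```text
inner edge y at x=.48: -0.16436687799462257 yaw 0.18200773853208735 n 30 30 std 0.0009209790031580354
5.925 [ 0.4986 -0.2634  0.1454] J [ 0.43  0.42 -0.07  1.94  0.05  0.76 -1.05]
[[0.981, 0.194, 0.019], [0.195, -0.981, -0.014], [0.016, 0.018, -1.0]] [  1.  -17.3  37.5] -1.697457649790757e-05 18.53285794146359
```

Emit:
apply_moves --rows '[[[0.003,-0.03,0],[0,0,0]],[[0.003,-0.03,0],[0,0,0]],[[0.003,-0.03,-0.02],[0,0,0]],[[0.003,-0.03,-0.2],[0,0,0]],[[0.003,-0.03,-0.5],[0,0,0]],[[0.003,-0.03,-0.8],[0,0,0]],[[0.003,-0.03,-0.8],[0,0,0]],[[0.003,-0.03,-0.8],[0,0,0]]]' --jaw 1

```text
clock: 6.92
tcp_pos: [0.4914, -0.2464, 0.3385]
orientation: [3.125, 0.315, 0.004]
contact_force: [0.4, 0.2, -0.0]
grip_width: 0.0854
gripper_force: 0.0
```

```bash
python3 e.py s4; python3 -c "
from p import *
st()
yaw=.18
for tilt in (0,20):
  t=np.radians(tilt); d=np.array([np.sin(yaw)*np.cos(t),-np.cos(yaw)*np.cos(t),-np.sin(t)])
  plan((.47,0.0,.30),(1,.18,0),d)
"
```

```text
inner edge y at x=.48: -0.15477864985444467 yaw 0.16992730131750133 n 30 30 std 0.0009105256966088979
6.975 [ 0.4906 -0.2463  0.3366] J [ 0.42  0.2  -0.08  1.75  0.02  1.18 -1.04]
[[0.98, 0.199, -0.001], [0.199, -0.98, 0.001], [-0.001, -0.001, -1.0]] [-0.1  0.1 -0.3] 0.08558635513936282 0.0
shift [0.116, -0.982, 0.147] turn [-0.5002, -0.005, 0.0053]
shift [0.116, -0.982, 0.147] turn [-0.3891, -0.0037, 0.0061]
```

Emit:
apply_moves --rows '[[[0.1,-0.8,0.1],[-0.39,0,0]],[[0.1,-0.8,0.1],[-0.39,0,0]],[[0.1,-0.8,0.1],[-0.39,0,0]],[[0.1,-0.8,0.1],[-0.39,0,0]],[[0.1,-0.8,0.1],[-0.39,0,0]],[[0.1,-0.8,0.1],[-0.39,0,0]],[[0.1,-0.8,0.1],[-0.39,0,0]],[[0.1,-0.8,0.1],[-0.39,0,0]],[[0.1,-0.8,0.1],[-0.39,0,0]],[[0.1,-0.8,0.1],[-0.39,0,0]]]'

```text
clock: 8.22
tcp_pos: [0.4757, -0.0474, 0.3129]
orientation: [1.911, 0.188, 0.134]
contact_force: [-0.3, 0.5, 0.3]
grip_width: 0.0853
gripper_force: 0.0
```

```bash
python3 -c "
from p import *
st()
a=grab_frame('scene')['frame'][60:340,160:560]; b=grab_frame('wrist')
import pickle; pickle.dump(b,open('w1.pkl','wb'))
im=np.hstack([cv2.resize(a,(560,392)),cv2.resize(b['frame'],None,fx=.38,fy=.38)[:0].reshape(0,0,3)]) if 0 else cv2.resize(a,None,fx=1.9,fy=1.9)
cv2.imwrite('pics/s5.png',im[:,:,::-1]); save(b,'w1')"
```

```text
8.225 [ 0.4757 -0.0474  0.3129] J [-0.35  0.38 -0.33  2.12  1.07  1.64 -2.61]
[[0.981, 0.066, 0.185], [0.196, -0.334, -0.922], [0.001, 0.94, -0.341]] [-0.3  0.5  0.3] 0.08530942507425875 0.0
```

View pics/s5.png

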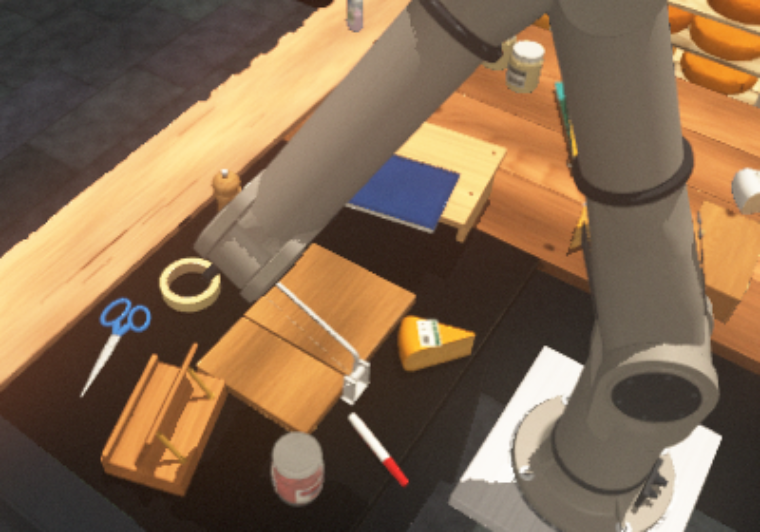

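View pics/w1.png

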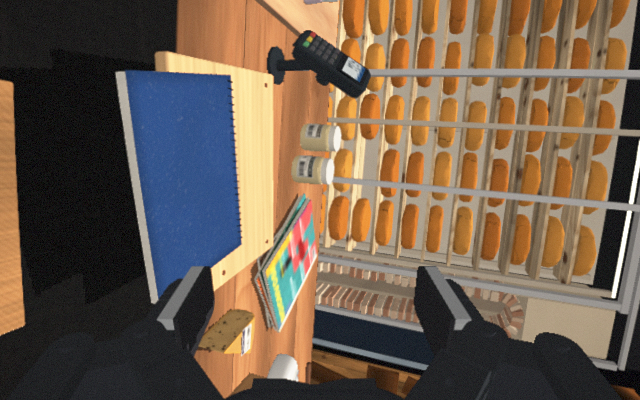

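```bash
python3 -c "
from p import *
f=grab_frame('scene')
p,q,o=pose();d=q.apply([0,0,1])
for L in (.1,.15,.2,.25,.3,.35): print(L,(p-L*d).round(3),((proj(f,p-L*d)-[160,60])*1.9).round())
"
```

```text
0.1 [0.457 0.045 0.347] [317. 183.]
0.15 [0.448 0.091 0.364] [302. 196.]
0.2 [0.439 0.137 0.381] [286. 211.]
0.25 [0.43  0.183 0.398] [269. 227.]
0.3 [0.42  0.229 0.415] [250. 245.]
0.35 [0.411 0.276 0.432] [229. 264.]
```

```bash
python3 -c "
from h import *
import pickle
S=pickle.load(open('scene0.pkl','rb'));T=pickle.load(open('top0.pkl','rb'))
for (x,y),c in (((222,212),(294,70)),((300,277),(297,160)),((345,317),(300,210)),((380,350),(302,250))):
  o,d=ray(S,x/2.6+200,y/2.6+110); o2,d2=ray(T,c[0]/2.16+130,c[1]/2.16+140)
  # rod plane: top-camera ray column -> intersect scene ray with plane through top cam containing rod direction x
  n=np.cross(d2,[1,0,0]); t=n@(o2-o)/(n@d); print((o+t*d).round(3))
b=pickle.load(open('w1.pkl','rb')); print(b['origin'],att(b).round(2).tolist())
"
python3 -c "
from p import *
yaw=.17;t=np.radians(15)
st(); d=np.array([np.sin(yaw)*np.cos(t),-np.cos(yaw)*np.cos(t),-np.sin(t)])
plan((.462,-.085,.165),(1,.17,0),d)"
```

```text
[0.572 0.085 0.181]
[0.466 0.087 0.145]
[0.407 0.087 0.12 ]
[0.361 0.088 0.097]
[0.53283727 0.07697798 0.35368471] [[0.07, 0.99, 0.13], [-0.33, -0.11, 0.94], [0.94, -0.11, 0.32]]
8.375 [ 0.4758 -0.0472  0.3132] J [-0.35  0.38 -0.33  2.12  1.07  1.64 -2.61]
[[0.981, 0.065, 0.185], [0.196, -0.334, -0.922], [0.002, 0.94, -0.34]] [-0.2  0.2  0.6] 0.08546079990987225 0.0
shift [-0.085, -0.51, 0.331] turn [-0.0271, -0.0085, 0.0021]
```

```bash
cat > g.py <<'E'
from p import *
def gp(pos,yaw=.17,tilt=20):
    t=np.radians(tilt); plan(pos,(np.cos(yaw),np.sin(yaw),0),[np.sin(yaw)*np.cos(t),-np.cos(yaw)*np.cos(t),-np.sin(t)])
E
python3 -c "
from g import *
gp((.463,-.09,.146))"
```

```text
shift [-0.085, -0.575, 0.376] turn [0.0007, -0.0085, 0.0023]
```

Emit:
apply_moves --rows '[[[-0.045,-0.29,0.19],[0,-0.008,0]],[[-0.085,-0.4,0.26],[0,-0.008,0]],[[-0.085,-0.5,0.33],[0,-0.008,0]],[[-0.085,-0.575,0.375],[0,-0.008,0]],[[-0.085,-0.575,0.375],[0,-0.008,0]],[[-0.085,-0.575,0.375],[0,-0.008,0]]]'

```text
clock: 9.12
tcp_pos: [0.4632, -0.0893, 0.1462]
orientation: [1.91, 0.172, 0.111]
contact_force: [-0.4, 0.4, 0.3]
grip_width: 0.0855
gripper_force: 0.0
```

```bash
python3 -c "
from g import *
st(); gp((.476,-.165,.119))
b=grab_frame('wrist'); save(b,'w2')
hsv=cv2.cvtColor(b['frame'],cv2.COLOR_RGB2HSV); m=cv2.inRange(hsv,(105,90,30),(130,255,255))
cs,_=cv2.findContours(m,0,2); c=max(cs,key=cv2.contourArea); print(cv2.approxPolyDP(cv2.convexHull(c),6,True)[:,0].tolist())
for q in cv2.approxPolyDP(cv2.convexHull(c),6,True)[:,0]: print(q,plane(b,*q,.1215).round(3))
"
```

```text
9.125 [ 0.4632 -0.0893  0.1462] J [-0.36  0.69 -0.24  2.21  1.17  1.47 -2.95]
[[0.985, 0.066, 0.162], [0.174, -0.333, -0.927], [-0.007, 0.941, -0.339]] [-0.4  0.4  0.3] 0.08549234892631155 0.0
shift [-0.002, 0.002, 0.326] turn [0.001, -0.0008, 0.0026]
[[315, 13], [370, 41], [359, 260], [312, 358]]
[315  13] [ 0.586 -0.137  0.122]
[370  41] [ 0.61  -0.272  0.122]
[359 260] [ 0.408 -0.309  0.122]
[312 358] [ 0.38  -0.173  0.122]
```

View pics/w2.png

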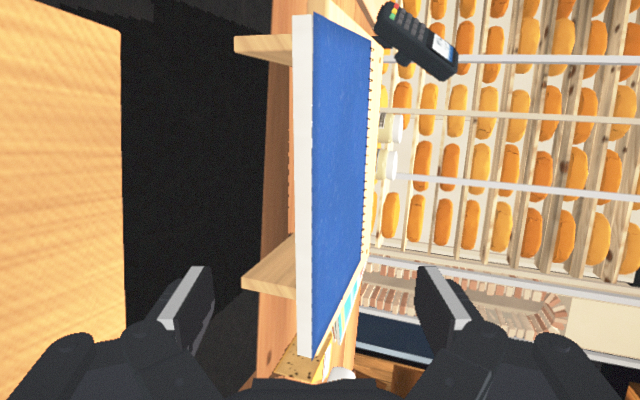

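The wrist view shows the overhanging book edge (u≈300–315) midway between the open fingers, and the corners measured from it give length 209 mm. Advancing.

Emit:
apply_moves --rows '[[[0.02,0,0.1],[0,0,0]],[[0.04,0,0.2],[0,0,0]],[[0.04,0,0.26],[0,0,0]],[[0.04,0,0.326],[0,0,0]],[[0.04,0,0.326],[0,0,0]]]'

```text
clock: 9.8
tcp_pos: [0.4859, -0.1636, 0.1187]
orientation: [1.909, 0.172, 0.111]
contact_force: [-0.5, 0.3, 0.1]
grip_width: 0.0853
gripper_force: 0.0
```

```bash
python3 -c "
from g import *
st(); gp((.486,-.165,.119))"
```

```text
9.8 [ 0.4859 -0.1636  0.1187] J [-0.41  0.74  0.01  2.23  1.29  1.26 -2.96]
[[0.985, 0.065, 0.161], [0.174, -0.331, -0.927], [-0.007, 0.941, -0.338]] [-0.5  0.3  0.1] 0.08529159590953236 0.0
shift [-0.001, 0.003, 0.005] turn [0.0015, -0.0006, 0.0027]
```

Emit:
apply_moves --rows '[[[0,0,0],[0,0,0]],[[0,0,0],[0,0,0]],[[0,0,0],[0,0,0]],[[0,0,0],[0,0,0]],[[0,0,0],[0,0,0]]]' --jaw -1 --newtons 40

```text
clock: 10.42
tcp_pos: [0.486, -0.1634, 0.1192]
orientation: [1.906, 0.173, 0.111]
contact_force: [-0.9, 4.8, 7.3]
grip_width: 0.0199
gripper_force: 37.1
```

Emit:
apply_moves --rows '[[[0,0.04,-0.014],[0,0,0]],[[0,0.08,-0.028],[0,0,0]],[[0,0.12,-0.042],[0,0,0]],[[0,0.16,-0.056],[0,0,0]],[[0,0.2,-0.07],[0,0,0]],[[0,0.24,-0.085],[0,0,0]],[[0,0.24,-0.085],[0,0,0]]]' --newtons 60

```text
clock: 11.3
tcp_pos: [0.4866, -0.1631, 0.1816]
orientation: [1.911, 0.173, 0.111]
contact_force: [0.6, -0.6, -2.6]
grip_width: 0.0097
gripper_force: 58.8
```

```bash
python3 -c "
from g import *
st()
b=grab_frame('wrist')['frame']; a=grab_frame('top')['frame'][120:300,320:560]
im=np.hstack([cv2.resize(b,(480,300)),cv2.resize(a,(300,225))[:225] if 0 else cv2.copyMakeBorder(cv2.resize(a,(320,240)),0,60,0,0,0)])
cv2.imwrite('pics/l1.png',im[:,:,::-1])"
```

```text
11.3 [ 0.4866 -0.1631  0.1816] J [-0.41  0.6   0.02  2.24  1.25  1.3  -2.82]
[[0.985, 0.066, 0.162], [0.175, -0.333, -0.927], [-0.007, 0.941, -0.34]] [ 0.6 -0.6 -2.6] 0.009672355723456923 58.82088482379913
```

View pics/l1.png

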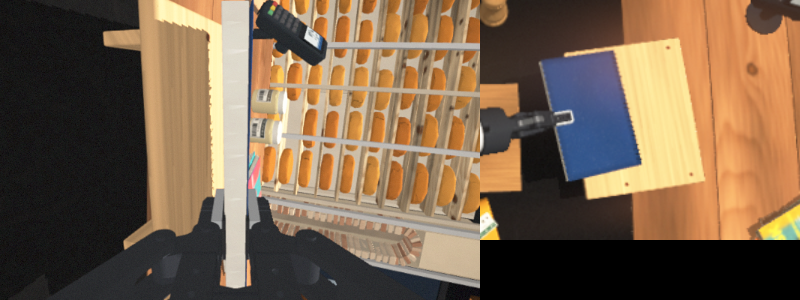

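The book is held square in the pads (edge vertical at u≈235 in the wrist half). Lifting higher.

```bash
cat >> g.py <<'E'
YR=.31; ORG=np.array([.562,.313,0])
def fp(rx,ry,rz,tilt=22,yaw=YR,Lf=.137):
    """TCP so that foot is at rest coords rx,ry,rz"""
    X=np.array([np.cos(yaw),np.sin(yaw),0]);Y=np.array([-np.sin(yaw),np.cos(yaw),0])
    X0=np.array([np.cos(YR),np.sin(YR),0]);Y0=np.array([-np.sin(YR),np.cos(YR),0])
    t=np.radians(tilt); z=X*np.sin(t)+[0,0,-np.cos(t)]
    pos=ORG+X0*rx+Y0*ry+[0,0,rz]-Lf*z; print("tcp",pos.round(3)); plan(pos,Y,z)
E
python3 -c "
from g import *
gp((.46,-.03,.40))"
```

```text
shift [-0.018, 0.639, -0.808] turn [0.0009, -0.0008, 0.0032]
```

Emit:
apply_moves --rows '[[[0,0.15,-0.06],[0,0,0]],[[-0.01,0.3,-0.2],[0,0,0]],[[-0.02,0.45,-0.4],[0,0,0]],[[-0.02,0.55,-0.6],[0,0,0]],[[-0.02,0.64,-0.8],[0,0,0]],[[-0.02,0.64,-0.8],[0,0,0]],[[-0.02,0.64,-0.8],[0,0,0]]]'

```text
clock: 12.28
tcp_pos: [0.4595, -0.0327, 0.3987]
orientation: [1.909, 0.174, 0.108]
contact_force: [-0.5, -0.3, -2.1]
grip_width: 0.0097
gripper_force: 59.0
```

```bash
python3 -c "
from g import *
st(); fp(0,-.15,.27)"
```

```text
12.275 [ 0.4595 -0.0327  0.3987] J [-0.6   0.23 -0.08  2.07  0.99  1.7  -2.42]
[[0.985, 0.068, 0.16], [0.174, -0.331, -0.927], [-0.01, 0.941, -0.338]] [-0.5 -0.3 -2.1] 0.009744057034627537 58.96213352680206
tcp [0.559 0.154 0.397]
shift [0.522, -0.228, -0.628] turn [0.1956, 0.4019, -0.3832]
```

Emit:
apply_moves --rows '[[[0.1,-0.05,-0.12],[0.196,0.402,-0.383]],[[0.2,-0.1,-0.24],[0.196,0.402,-0.383]],[[0.3,-0.14,-0.36],[0.196,0.402,-0.383]],[[0.4,-0.18,-0.48],[0.196,0.402,-0.383]],[[0.52,-0.23,-0.63],[0.196,0.402,-0.383]],[[0.52,-0.23,-0.63],[0.196,0.402,-0.383]],[[0.52,-0.23,-0.63],[0.196,0.402,-0.383]],[[0.52,-0.23,-0.63],[0.196,0.402,-0.383]],[[0.52,-0.23,-0.63],[0.196,0.402,-0.383]],[[0.52,-0.23,-0.63],[0.196,0.402,-0.383]]]'

```text
clock: 13.52
tcp_pos: [0.5569, 0.1522, 0.3935]
orientation: [1.76, 2.214, 0.417]
contact_force: [-0.6, 0.6, -3.7]
grip_width: 0.0095
gripper_force: 58.8
```

```bash
python3 -c "
from g import *
st(); fp(0,0,.20)"
```

```text
13.525 [0.5569 0.1522 0.3935] J [-0.34  0.02 -0.1   1.89  0.17  0.85 -0.3 ]
[[-0.217, 0.894, 0.392], [0.975, 0.215, 0.05], [-0.04, 0.393, -0.919]] [-0.6  0.6 -3.7] 0.009516515249420049 58.76482844352722
tcp [0.513 0.297 0.327]
shift [0.615, -0.136, 0.205] turn [0.0059, 0.0228, -0.0217]
```

Emit:
apply_moves --rows '[[[0.2,-0.05,0.02],[0.006,0.023,-0.022]],[[0.4,-0.09,0.05],[0.006,0.023,-0.022]],[[0.615,-0.136,0.1],[0.006,0.023,-0.022]],[[0.615,-0.136,0.2],[0.006,0.023,-0.022]],[[0.615,-0.136,0.205],[0.006,0.023,-0.022]],[[0.615,-0.136,0.205],[0.006,0.023,-0.022]]]'

```text
clock: 14.28
tcp_pos: [0.5148, 0.2982, 0.3287]
orientation: [1.698, 2.322, 0.454]
contact_force: [0.9, 0.0, -1.6]
grip_width: 0.0098
gripper_force: 58.7
```

```bash
python3 -c "
from g import *
import pickle
st(); fp(0,0,.20)
f=grab_frame('scene'); pickle.dump(f,open('s6.pkl','wb')); t=grab_frame('top'); pickle.dump(t,open('t6.pkl','wb'))
a=f['frame'][130:340,180:420]; b=t['frame'][110:260,120:290]
im=np.hstack([cv2.resize(a,(480,420),interpolation=2),cv2.copyMakeBorder(cv2.resize(b,(320,282),interpolation=2),0,138,0,0,0)])
cv2.imwrite('pics/s6.png',im[:,:,::-1])"
```

```text
14.275 [0.5148 0.2982 0.3287] J [-0.5   0.12 -0.23  1.92  0.27  0.76 -0.57]
[[-0.303, 0.882, 0.361], [0.953, 0.281, 0.113], [-0.002, 0.378, -0.926]] [ 0.9  0.  -1.6] 0.009779272217237447 58.72680723667145
tcp [0.513 0.297 0.327]
shift [-0.001, -0.01, 0.003] turn [0.0012, 0.0008, -0.0005]
```

View pics/s6.png

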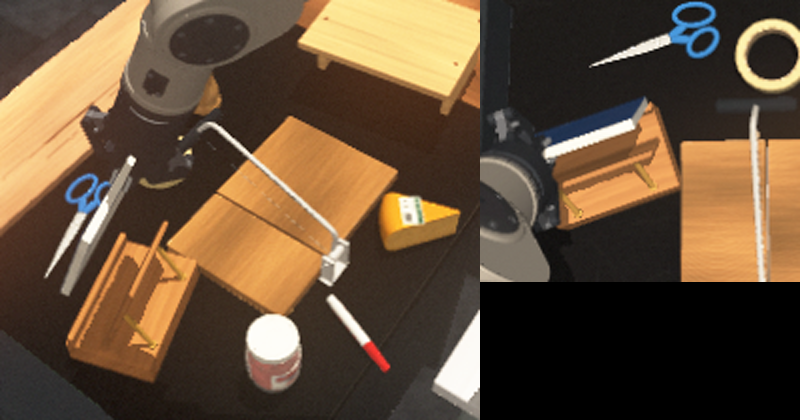

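```bash
python3 -c "
from g import *
import pickle
f=pickle.load(open('s6.pkl','rb'));t=pickle.load(open('t6.pkl','rb'))
p,q,o=pose()
for n,c in dict(inR=(-.104,0,-.009),inL=(.104,0,-.009),outR=(-.104,0,.137),outL=(.104,0,.137)).items():
  w=p+q.apply(c); print(n,w.round(3),((proj(f,w)-[180,130])*2).round(),((proj(t,w)-[120,110])*1.882).round())
X=np.array([np.cos(YR),np.sin(YR),0]);Y=np.array([-np.sin(YR),np.cos(YR),0])
for n,c in dict(lipR=(.032,-.09,.061),lipL=(.032,.09,.061),liR=(.022,-.09,.061),panR=(-.048,-.085,.13),panL=(-.048,.085,.13),bR=(-.087,-.09,.042),bL=(-.087,.09,.042)).items():
  w=ORG+X*c[0]+Y*c[1]+[0,0,c[2]]; print(n,w.round(3),((proj(f,w)-[180,130])*2).round(),((proj(t,w)-[120,110])*1.882).round(), 'c1',((proj(t,w)-[130,140])*2.16).round(),'c2',((proj(f,w)-[200,110])*2.6).round())
"
```

```text
inR [0.543 0.199 0.338] [161. 102.] [149. 124.]
inL [0.48  0.397 0.338] [ 83. 240.] [-37. 188.]
outR [0.596 0.216 0.203] [134. 163.] [165. 100.]
outL [0.533 0.414 0.203] [ 62. 293.] [  4. 156.]
lipR [0.62  0.237 0.061] [126. 228.] [175. 105.] c1 [179.  55.] c2 [111. 348.]
lipL [0.565 0.408 0.061] [ 70. 333.] [ 52. 147.] c1 [ 38. 104.] c2 [ 39. 485.]
liR [0.61  0.234 0.061] [132. 230.] [177. 112.] c1 [181.  63.] c2 [119. 350.]
panR [0.542 0.217 0.13 ] [170. 216.] [177. 154.] c1 [181. 111.] c2 [169. 333.]
panL [0.49  0.379 0.13 ] [118. 321.] [ 53. 197.] c1 [ 39. 161.] c2 [101. 470.]
bR [0.507 0.201 0.042] [203. 256.] [203. 188.] c1 [212. 151.] c2 [212. 385.]
bL [0.452 0.372 0.042] [154. 366.] [ 81. 230.] c1 [ 71. 199.] c2 [148. 528.]
```

```bash
python3 -c "
from g import *
ORG[:]=[.560,.316,0]
fp(.004,0,.075); fp(.004,0,.05)"
```

```text
tcp [0.515 0.302 0.202]
shift [0.01, -0.192, 0.475] turn [0.002, 0.0004, -0.0004]
tcp [0.515 0.302 0.177]
shift [0.01, -0.23, 0.567] turn [0.002, 0.0004, -0.0004]
```

Emit:
apply_moves --rows '[[[0.01,-0.07,0.17],[0,0,0]],[[0.01,-0.13,0.32],[0,0,0]],[[0.01,-0.17,0.42],[0,0,0]],[[0.01,-0.192,0.475],[0,0,0]],[[0.01,-0.192,0.475],[0,0,0]]]'

```text
clock: 15.0
tcp_pos: [0.5144, 0.3025, 0.2013]
orientation: [1.695, 2.324, 0.457]
contact_force: [0.5, -0.4, -1.8]
grip_width: 0.0098
gripper_force: 58.7
```

Emit:
apply_moves --rows '[[[0,-0.015,0.037],[0,0,0]],[[0,-0.03,0.074],[0,0,0]],[[0,-0.03,0.074],[0,0,0]]]'

```text
clock: 15.38
tcp_pos: [0.514, 0.3025, 0.1807]
orientation: [1.695, 2.324, 0.456]
contact_force: [-0.4, -0.0, -2.7]
grip_width: 0.0098
gripper_force: 58.7
```

Emit:
apply_moves --rows '[[[0,-0.005,0.011],[0,0,0]],[[0,-0.01,0.022],[0,0,0]],[[0,-0.01,0.022],[0,0,0]]]'

```text
clock: 15.75
tcp_pos: [0.5141, 0.3027, 0.1753]
orientation: [1.695, 2.324, 0.458]
contact_force: [-0.2, -0.1, -2.1]
grip_width: 0.0095
gripper_force: 58.7
```

Emit:
apply_moves --rows '[[[0,-0.004,0.011],[0,0,0]],[[0,-0.004,0.011],[0,0,0]]]'

```text
clock: 16.0
tcp_pos: [0.5146, 0.3034, 0.1732]
orientation: [1.694, 2.324, 0.46]
contact_force: [-2.5, -0.1, 3.6]
grip_width: 0.0097
gripper_force: 59.7
```

Emit:
apply_moves --rows '[[[0,0,0.004],[0,0,0]],[[0,-0.008,0.001],[0,0,0]],[[0,-0.016,-0.002],[0,0,0]],[[0,-0.016,-0.002],[0,0,0]]]'

```text
clock: 16.5
tcp_pos: [0.5115, 0.3024, 0.1725]
orientation: [1.693, 2.323, 0.462]
contact_force: [2.0, 1.3, 5.0]
grip_width: 0.0094
gripper_force: 59.4
```

Emit:
apply_moves --rows '[[[0,-0.008,-0.003],[0,0,0]],[[0,-0.016,-0.006],[0,0,0]],[[0,-0.016,-0.006],[0,0,0]]]'

```text
clock: 16.88
tcp_pos: [0.5089, 0.3013, 0.1729]
orientation: [1.693, 2.322, 0.465]
contact_force: [9.2, 2.3, 2.7]
grip_width: 0.0099
gripper_force: 59.4
```

Emit:
apply_moves --rows '[[[0,0,0],[0,0,0]],[[0,0,0],[0,0,0]],[[0,0,0],[0,0,0]],[[0,0,0],[0,0,0]]]' --jaw -0.2

```text
clock: 17.38
tcp_pos: [0.5061, 0.3, 0.1709]
orientation: [1.695, 2.324, 0.457]
contact_force: [-0.1, 0.1, 0.3]
grip_width: 0.0342
gripper_force: 0.0
```

Emit:
apply_moves --rows '[[[0,0,-0.08],[0,0,0]],[[0,0,-0.2],[0,0,0]],[[0,0,-0.4],[0,0,0]],[[0,0,-0.6],[0,0,0]],[[0,0,-0.6],[0,0,0]]]'

```text
clock: 18.0
tcp_pos: [0.4527, 0.2841, 0.3143]
orientation: [1.692, 2.321, 0.468]
contact_force: [0.8, 0.3, -0.8]
grip_width: 0.0343
gripper_force: 0.0
```

```bash
python3 -c "
from g import *
st()
ORG[:]=[.560,.316,0]
f=grab_frame('scene'); t=grab_frame('top'); save(f,'f'); save(t,'ft')
X=np.array([np.cos(YR),np.sin(YR),0]);Y=np.array([-np.sin(YR),np.cos(YR),0]);u=np.radians(22)
B=X*-np.sin(u)+[0,0,np.cos(u)]
F=ORG+X*-.003+[0,0,.046]
for s,g in((S,f) for S,g in ()): pass
for n,g in(('scene',f),('top',t)):
  poly=np.array([proj(g,F+Y*a+B*b) for a,b in((-.104,0),(.104,0),(.104,.146),(-.104,.146))])
  print(n,'pred',poly.round().tolist())
  hsv=cv2.cvtColor(g['frame'],cv2.COLOR_RGB2HSV); m=cv2.inRange(hsv,(105,80,25),(130,255,255))
  m2=cv2.inRange(hsv,(0,0,110),(180,60,255))
  x0,y0=poly.min(0).astype(int)-25;x1,y1=poly.max(0).astype(int)+25
  k=np.zeros_like(m);k[max(y0,0):y1,max(x0,0):x1]=255
  for nm,mm in(('blue',m&k),('pale',m2&k)):
    cs,_=cv2.findContours(mm,0,2)
    for c in sorted(cs,key=cv2.contourArea)[-3:]:
      if cv2.contourArea(c)>15: print(nm,cv2.contourArea(c),cv2.boxPoints(cv2.minAreaRect(c)).round().tolist())
"
```

```text
18.0 [0.4527 0.2841 0.3143] J [-0.53  0.03 -0.25  2.06  0.28  0.71 -0.65]
[[-0.306, 0.878, 0.367], [0.952, 0.282, 0.12], [0.002, 0.386, -0.922]] [ 0.8  0.3 -0.8] 0.03427894086542158 0.0
scene pred [[256.0, 247.0], [225.0, 309.0], [236.0, 289.0], [269.0, 223.0]]
blue 326.5 [[210.0, 232.0], [218.0, 214.0], [241.0, 223.0], [234.0, 241.0]]
pale 16.0 [[249.0, 198.0], [250.0, 196.0], [262.0, 199.0], [261.0, 202.0]]
pale 110.5 [[200.0, 267.0], [219.0, 234.0], [223.0, 237.0], [205.0, 269.0]]
pale 347.0 [[223.0, 308.0], [266.0, 223.0], [271.0, 226.0], [228.0, 311.0]]
top pred [[222.0, 178.0], [147.0, 204.0], [132.0, 220.0], [217.0, 191.0]]
blue 619.5 [[148.0, 200.0], [220.0, 174.0], [223.0, 185.0], [151.0, 210.0]]
pale 87.5 [[133.0, 204.0], [144.0, 204.0], [144.0, 221.0], [133.0, 221.0]]
pale 236.0 [[118.0, 234.0], [157.0, 234.0], [157.0, 243.0], [118.0, 243.0]]
pale 268.5 [[159.0, 208.0], [221.0, 176.0], [227.0, 187.0], [164.0, 219.0]]
```

The images match the predicted leaning pose within 2–3 px, and the gripper is clear, so I'm handing in.

```bash
python3 -c "
from h import *
print(job.hand_in())"
```

```text
the job is handed in; nothing more can be done
None
```

The order book was slid out to overhang, picked up and released in the book rest; the last camera check shows it leaning on the back panel about centred, and the job is handed in (no verdict was shown).

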